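Pin the upper tier of a test-tube rack to its base

ROBOT

A 6-joint arm with a two-finger parallel gripper is mounted at the origin on the work surface. World frame = base frame: x ahead of the robot, y to its left, z up, the work surface at z = 0. Lengths are in mm, angles in rad, forces in N, time in s.
With the tool pointing down it reaches from about 300 to 825 mm from the base axis. Payload 5.4 kg.
Tool frame: the origin (TCP) lies on the front face of the gripper's body, between the roots of the fingers; the fingertips stand 88 mm ahead of it and the grasp point (between the pads) lies 69 mm ahead of it; x points along the fingers, z is the direction in which the jaws open and shut, and the axes are right-handed (so a half turn about x gives the same grasp; the last joint's range is limited). The gripper opens to 92 mm and grips with 3 to 60 N. Pads are 20 mm wide; open, the fingers measure 128 mm over their backs; the gripper's body (75 mm by 189 mm) begins 69 mm behind the grasp point.
Start: joints at [-1.404, 0.158, 1.597, -0, 1.386, -0.21], TCP at [211.545, -534.654, 302.701] pointing down, gripper open.
Joint ranges: [-2.91, 2.91], [-0.94, 2.29], [0.18, 2.7], [-1.29, 4.43], [0.17, 2.64], [-3, 3]. Speed limits (rad/s): [2.57, 2.57, 3.14, 3.14, 3.14, 3.14].

INTERFACE

Orientations are given as a unit quaternion [x, y, z, w].
In Python, from bench import sense, capture, job_done gives the robot as it stands.
- The arm moves only by the tool carry_out, never from a script. Its arguments are lists of equal length, an entry for each row: "delta_pos": the shift along the world's x, y, z in cm, a list of three; "turn": the turn, a rotation vector about the world's x, y, z in rad, a list of three. In form: {"delta_pos": [[dx, dy, dz], ...], "turn": [[rx, ry, rz], ...]}. A call has 1 to 10 rows; each row is the pose to reach, as a shift and turn from the pose measured when the call began; what a row does not reach only later rows make up. A row lasts 1/10 s, in which the tool goes at most 50 mm and 8.59 degrees, less where a joint would pass 70% of its speed; a pose out of reach is approached as far as the arm can. A call with a gripper value outside its range is refused whole. "grip" is the gripper command: -1 is fully open, 1 is shut, values between are in proportion, set as the call begins (left out, the last holds). The fingers move at their own pace and stop on an object; "force" is the grip in N (left out, the last holds). Time passes only in rows, so rows that repeat a pose let the fingers close. It gives the time, the measured TCP pose, the force and the opening at its end, in the units of the state.
- sense(): the state, without advancing time (a new reading comes with each control period).
- capture(name): name is "scene" or "top" or "wrist"; returns a dict with "image" (420x560x3 uint8, red, green, blue), "intrinsics" (3x3 intrinsics, pixels), "xyz" and "attitude" of the camera in the world. Camera axes: x right, y down, z forward; pixel columns grow to the right and rows downward; lengths in mm; the calibration is good to about 2 mm. A picture is of the moment at which its call begins. There is no depth.
- job_done(): hands the job in, once; it reports no verdict.
The state is a dict: "clock": time; "joints": joint angles; "qvel": joint speeds; "joint_torque": joint torques, N m; "position": TCP position; "eef_rot": TCP orientation; "force": force on the tool from outside, world axes, zero at the start; "torque": the same for the moment, N m; "opening": finger opening in mm.
Only numpy, scipy, OpenCV 4.12 (cv2) and the standard library are available. Lean on these libraries where they do the work, as an engineer would, in place of code of your own. Each camera call takes 0.05 s, during which the arm holds its last target.

TASK

Take the red-handled locking pin out of its dark wooden holder, pass it through the blue-ringed hole in the loose upper tier of the test-tube rack, and feel with its tip for the hidden, off-centre hole of the bush in the base underneath, drawing the tier along with the pin until the holes line up. Then push the pin gently down past its spring catch until its collar sits flush on the tier, and let go. Never press hard on the rack with the pin (40 N is too much, impacts included), and leave the amber bottle, the powder jar and the mortar where they stand.

Things in the scene. Friction and masses are not known exactly. Their poses are not given: they have to be found in the camera images.
- pin: Steel locking pin that at the start stands upright in the holder, 70 g. Origin at the centre of its lower tip, z up along the pin. Shank 10 mm in diameter, from 0 to 38 mm, the lowest 1.5 mm tapering to 8.5 mm; steel collar 30 mm in diameter from 38 to 43 mm; red square handle 20 x 20 mm (sides along the pin's x and y) from 43 to 83 mm. It can pivot a little in the grip.
- pin_collar (a point): Centre of the underside of the pin's collar, 38 mm above the tip along the pin.
- holder: Fixed dark wooden block 70 x 70 x 50 mm with an upright through hole of 12.5 mm in its middle, in which the pin stands with its collar resting on the block's top (pin tip 12 mm above the bench). Origin at the centre of its underside.
- tier: Loose light wooden plate 80 x 280 x 12 mm, 0.2 kg, lying on the base's two posts; long side along its y, origin at the centre of its underside (70 mm above the bench). Five stoppered tubes fixed in its middle stand 38 mm above its top, over 80 mm from the pin hole. Near its +y end a 22 mm hole goes loosely round the base's dowel: the tier can slide 6 mm any way from centred.
- tier_hole (a point): Centre of the mouth of the tier's blue-ringed pin hole, level with the tier's top face (82 mm above the bench), near its -y end. The hole is 12 mm in diameter and goes straight down through the 12 mm plate.
- rack: Fixed wooden base, foot 100 x 300 x 15 mm, posts to 70 mm height, origin at the centre of its underside, long side along its y. The +y post has a 10 mm steel dowel; the -y post a metal bush with the hidden hole, whose spring catch rubs on the pin from about 15 mm below the mouth and holds it back with 3 to 10 N. With the pin home its tip is 44 mm above the bench.
- rack_socket (a point): Centre of the top of the metal bush in the base, under the tier: 69 mm above the bench, 1 mm below the tier's underside. The bush is eccentric: its pin hole's centre lies 3.6 mm to the side of this point, at an unknown angle that cannot be seen and stays as it is. Top flat, 29 x 29 mm; hole upright, 11.5 mm in diameter, 49 mm deep, no chamfer.
- amber_bottle: Bystander: amber glass bottle with white cap, 48 mm in diameter, 100 mm high. Origin at the centre of its underside.
- powder_jar: Bystander: white plastic jar with blue cap, 64 mm in diameter, 100 mm high. Origin at the centre of its underside.
- mortar: Bystander: white porcelain mortar bowl, 100 mm in diameter, 55 mm high. Origin at the centre of its underside.
Things that resemble listed ones, but are neither listed nor needed, are in the scene too. There is more than one size of the pin; the one meant has the size given above.

How it is judged:
By the outcome, as a careful person would: the job done as asked, in the order asked, and still so for the second after the job is handed in, with the robot touching nothing.
It also fails if it takes over 64 s, if anything falls off the work surface, if the arm or the gripper's body presses on something with over 40 N, if the wrist force passes 120 N, or if a joint passes its speed limit or range.

## Working session

There is one attempt and no reset: what is moved stays moved. The work goes in short steps, Python scripts to look and compute and a tool call to move; the robot and the scene stay as the last step left them, time stands still between calls to the robot, and variables do not carry over. Pictures are saved under pics/ and viewed, and the job is handed in when it is done.

Besides the shell and the picture viewer there is one more tool, called after ">>>" by a JSON object that holds its "name" and its "arguments", one argument or row to a line. carry_out: Moves the arm, as the interface text tells. Its arguments: {"type":"object","properties":{"delta_pos":{"type":"array"},"turn":{"type":"array"},"grip":{"type":"number"},"force":{"type":"number"}},"required":["delta_pos","turn"]}

```bash
mkdir -p pics; ls; python3 - <<'E'
from bench import sense,capture
import cv2,numpy as np
s=sense();print(s)
for n in["scene","top","wrist"]:
    c=capture(n);cv2.imwrite(f"pics/{n}0.png",c["image"][:,:,::-1]);np.savez(f"{n}0.npz",**c)
    print(n,c["intrinsics"],c["xyz"],c["attitude"])
E
```

```text
pics
{'clock': 0.0, 'joints': array([-1.40406006e+00,  1.59047241e-01,  1.59820949e+00,  2.67685813e-06,
        1.38618700e+00, -2.10108620e-01]), 'qvel': array([ 0.00106961,  0.00113526,  0.00195813, -0.00134591,  0.00140597,
       -0.00093865]), 'joint_torque': array([-2.40288973e-03, -3.85570550e+01, -3.22108698e+01,  7.01114209e-02,
        3.80035629e-02, -1.26148789e-04]), 'position': array([ 211.49240704, -534.20223308,  301.73117309]), 'eef_rot': array([ 0.39796904,  0.58525683, -0.39702236,  0.58435292]), 'force': array([-0.04448837,  0.27508126, -0.50531097]), 'torque': array([0.0162819 , 0.08667439, 0.03753491]), 'opening': 91.9326718930731}
scene [[435.67593659   0.         279.03063318]
 [  0.         435.67593659 212.47980918]
 [  0.           0.           1.        ]] [1200.16336486   46.24524676  587.502583  ] [ 0.57183559  0.69236943 -0.34756342 -0.26986719]
top [[387.24132186   0.         279.86748042]
 [  0.         387.24132186 210.77491755]
 [  0.           0.           1.        ]] [ 473.17779225 -119.81456832  865.40714874] [ 0.71388175 -0.69435591  0.06094533 -0.0672933 ]
wrist [[347.97807589   0.         281.73496002]
 [  0.         347.97807589 205.46165994]
 [  0.           0.           1.        ]] [ 289.32637937 -503.76344126  383.7990734 ] [ 0.81809411 -0.55586    -0.08404433  0.12115382]
```

View pics/scene0.png

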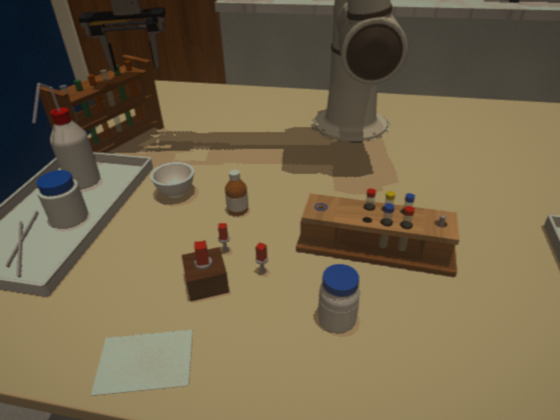

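View pics/top0.png

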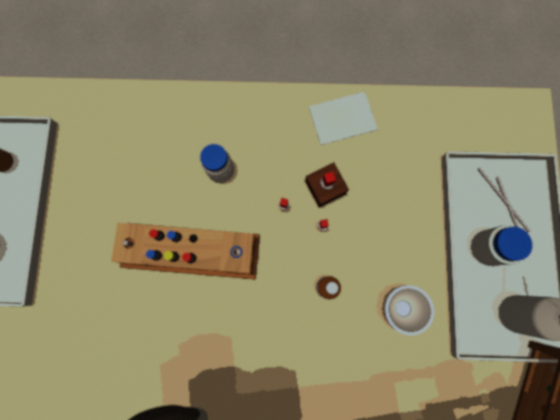

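View pics/wrist0.png

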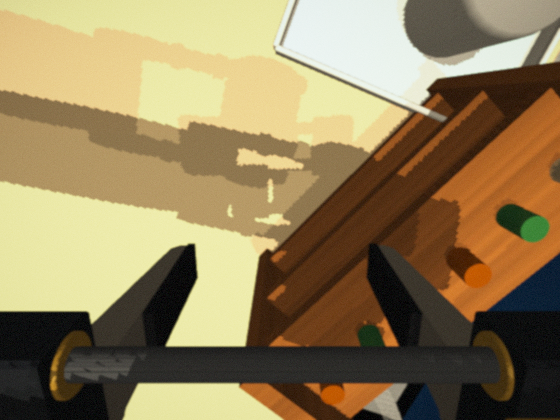

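The scene view shows the pin in its holder at about (203,262). Two smaller look-alike pins stand on the bench at (223,235) and (262,256). In the top view the pin is at (329,179) and the ring at (237,252). Next I measure them.

```bash
cat > h.py <<'E'
import numpy as np,cv2
from scipy.spatial.transform import Rotation as R
def ray(c,uv):
    K=c["intrinsics"];d=np.linalg.inv(K)@np.array([uv[0],uv[1],1.0]);return R.from_quat(c["attitude"]).as_matrix()@d
def onz(c,uv,z):
    d=ray(c,uv);o=np.array(c["xyz"]);return (o+d*(z-o[2])/d[2])
def tri(c1,u1,c2,u2):
    A=[];b=[]
    M=np.zeros((3,3));v=np.zeros(3)
    for c,u in((c1,u1),(c2,u2)):
        d=ray(c,u);d/=np.linalg.norm(d);P=np.eye(3)-np.outer(d,d);M+=P;v+=P@c["xyz"]
    return np.linalg.solve(M,v)
def proj(c,p):
    q=R.from_quat(c["attitude"]).as_matrix().T@(np.array(p)-c["xyz"]);q=c["intrinsics"]@q;return q[:2]/q[2]
E
python3 - <<'E'
import cv2,numpy as np
from h import *
for n,(x0,y0,x1,y1) in {"top":(210,130,370,270),"scene":(160,200,350,310)}.items():
    c=np.load(n+"0.npz");im=c["image"];k=5 if n=="top" else 4
    cv2.imwrite(f"pics/{n}0z.png",cv2.resize(im[y0:y1,x0:x1,::-1],None,fx=k,fy=k,interpolation=cv2.INTER_CUBIC)[:600,:800])
    h=cv2.cvtColor(im,cv2.COLOR_RGB2HSV)
    m=(((h[...,0]<6)|(h[...,0]>174))&(h[...,1]>200)&(h[...,2]>90)).astype(np.uint8)
    nn,l,st,ce=cv2.connectedComponentsWithStats(m)
    for i in range(1,nn):
        if st[i,4]>15: print(n,st[i],ce[i], onz(c,ce[i],95)[:2])
c=np.load("top0.npz");h=cv2.cvtColor(c["image"],cv2.COLOR_RGB2HSV)
m=((h[...,2]<110)&(h[...,1]>100)).astype(np.uint8);m[:155]=0;m[215:]=0;m[:,:300]=0;m[:,355:]=0
k=cv2.findContours(m,cv2.RETR_EXTERNAL,cv2.CHAIN_APPROX_NONE)[0];k=max(k,key=cv2.contourArea);print(cv2.minAreaRect(k),cv2.boxPoints(cv2.minAreaRect(k)))
E
```

```text
top [324 171  12  12 106] [329.60377358 176.52830189] [ 688.82135828 -210.97222049]
top [281 199   6   7  33] [283.51515152 202.21212121] [ 632.41656099 -117.7557711 ]
top [321 221   6   6  33] [323.57575758 223.42424242] [ 591.09241278 -199.37399714]
top [150 230   8   8  49] [153.3877551  233.32653061] [561.68935776 141.43310683]
top [183 254   8   7  50] [186.62 256.8 ] [516.78319432  71.33543486]
scene [ 50 108  18   7  78] [ 58.76923077 111.16666667] [ 243.05212251 -771.11978615]
scene [368 189   7   5  29] [370.89655172 191.13793103] [483.14930993  70.70792544]
scene [405 207   9   5  38] [409.10526316 208.97368421] [529.1366613  141.72280466]
scene [219 224   7   5  23] [221.91304348 225.65217391] [ 635.24098184 -185.34461489]
scene [196 242  10   8  64] [199.984375 245.265625] [ 691.803416   -206.31593581]
scene [257 244   8   6  36] [260.55555556 246.36111111] [ 676.53504217 -104.51262898]
((326.20001220703125, 184.90000915527344), (34.882659912109375, 35.329872131347656), 63.43495178222656) [[302.60004 177.2    ]
 [334.2     161.40001]
 [349.8     192.60002]
 [318.2     208.40001]]
```

View pics/top0z.png

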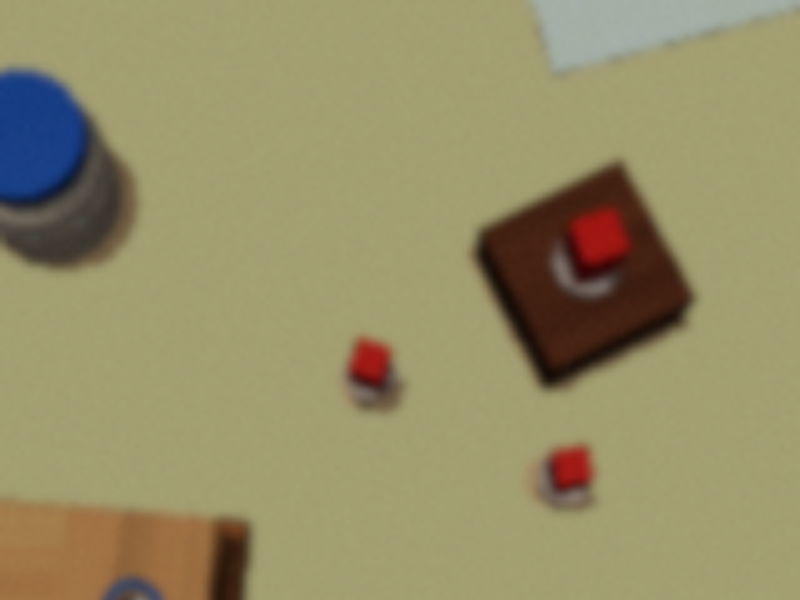

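View pics/scene0z.png

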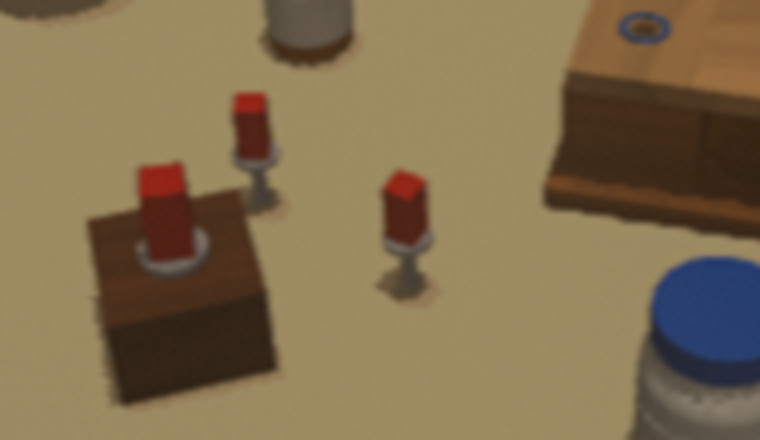

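```bash
python3 - <<'E'
import cv2,numpy as np
from h import *
t=np.load("top0.npz");s=np.load("scene0.npz")
T={k:t[k] for k in t};S={k:s[k] for k in s}
def comp(c,f,box,k=6):
    x0,y0,x1,y1=box
    im=cv2.resize(c["image"][y0:y1,x0:x1],None,fx=k,fy=k,interpolation=cv2.INTER_CUBIC)
    m=f(cv2.cvtColor(im,cv2.COLOR_RGB2HSV)).astype(np.uint8)
    nn,l,st,ce=cv2.connectedComponentsWithStats(m);i=1+np.argmax(st[1:,4])
    ct=max(cv2.findContours((l==i).astype(np.uint8),cv2.RETR_EXTERNAL,cv2.CHAIN_APPROX_NONE)[0],key=cv2.contourArea)
    return (ct.reshape(-1,2)+.5)/k-.5+[x0,y0], m
def red(h): return ((h[...,0]<8)|(h[...,0]>172))&(h[...,1]>150)&(h[...,2]>125)
def w(p): return cv2.minAreaRect(np.float32(p))
# handle top
c,_=comp(T,red,(310,160,345,200)); P=np.array([onz(T,p,95)[:2] for p in c]); print("handle top",w(P))
c2,m=comp(S,red,(185,230,215,275)); cv2.imwrite("pics/m1.png",m*255); P2=np.array([onz(S,p,95)[:2] for p in c2]); print("handle scene",w(P2))
def dark(h): return (h[...,2]<105)&(h[...,1]>80)
c,m=comp(T,dark,(295,155,360,215)); cv2.imwrite("pics/m2.png",m*255);print("holder",w(np.array([onz(T,p,50)[:2] for p in c])))
def blue(h): return (h[...,0]>95)&(h[...,0]<135)&(h[...,1]>60)
for n,C,b in(("top",T,(225,240,250,265)),("scene",S,(308,198,335,218))):
    c,m=comp(C,blue,b,8);P=np.array([onz(C,p,82)[:2] for p in c]);e=cv2.fitEllipse(np.float32(P));print("ring",n,e,cv2.minEnclosingCircle(np.float32(P)))
# tier rect in top
def wood(h): return (h[...,0]<20)&(h[...,1]>110)&(h[...,2]>110)
c,m=comp(T,wood,(105,215,265,285),4);cv2.imwrite("pics/m3.png",m*255);print("tier",w(np.array([onz(T,p,82)[:2] for p in c])))
for C in(T,S):
    print([np.round(onz(C,u,z),1) for u,z in ([] )])
x0,y0,x1,y1=105,215,265,285
cv2.imwrite("pics/rz.png",cv2.resize(T["image"][y0:y1,x0:x1,::-1],None,fx=5,fy=5,interpolation=cv2.INTER_CUBIC))
x0,y0,x1,y1=290,180,470,270
cv2.imwrite("pics/rz2.png",cv2.resize(S["image"][y0:y1,x0:x1,::-1],None,fx=4.4,fy=4.4,interpolation=cv2.INTER_CUBIC))
E
```

```text
handle top ((688.6856689453125, -210.70489501953125), (18.500783920288086, 18.576623916625977), 20.7195987701416)
handle scene ((690.1832275390625, -207.35317993164062), (18.73162841796875, 18.071413040161133), 19.36555290222168)
holder ((682.5442504882812, -208.86033630371094), (77.3188247680664, 77.77947998046875), 28.55122947692871)
ring top ((538.185302734375, -22.211610794067383), (6.095252990722656, 11.295127868652344), 16.06258201599121) ((538.56494140625, -21.98664093017578), 6.047230243682861)
ring scene ((535.6204223632812, -30.470645904541016), (1.6113024950027466, 6.682230472564697), 110.57164001464844) ((535.1470947265625, -30.277141571044922), 3.100964069366455)
tier ((530.9690551757812, 78.57577514648438), (292.9383239746094, 92.26084899902344), 86.76758575439453)
[]
[]
```

```bash
python3 -c "
import cv2,numpy as np
a=[cv2.resize(cv2.imread('pics/m%d.png'%i),(260,260)) for i in (1,2,3)]
cv2.imwrite('pics/mm.png',np.hstack(a))"
```

```text
(no output)
```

View pics/mm.png

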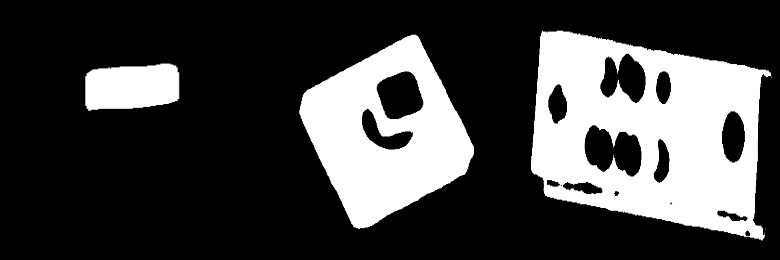

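View pics/rz.png

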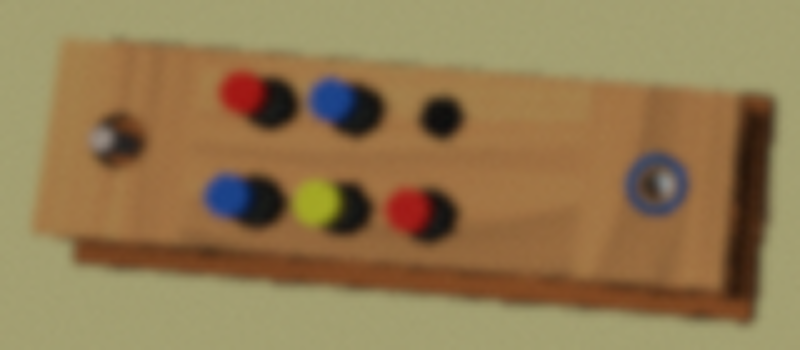

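View pics/rz2.png

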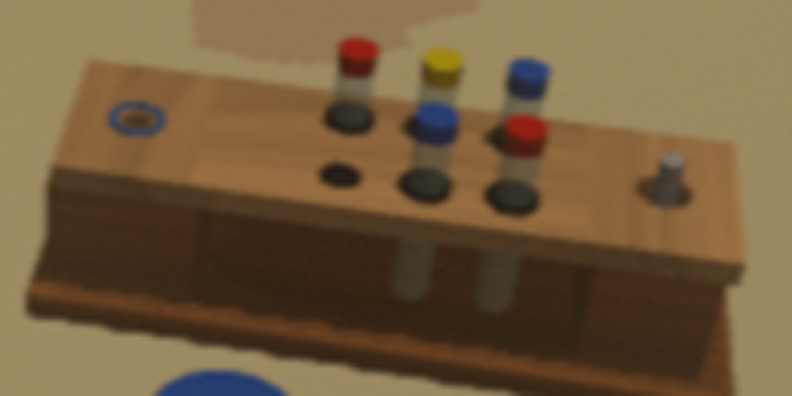

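```bash
python3 - <<'E'
from h import *
from bench import sense
T=dict(np.load("top0.npz"));S=dict(np.load("scene0.npz"))
def u(x,y,k,o): return (np.array([x,y])+.5)/k-.5+o
rt=u(656,184,5,[105,215]);rs=u(136.5,118.5,4.4,[290,180])
print("ring",onz(T,rt,82),onz(S,rs,82),tri(T,rt,S,rs))
dt=u(102,138,5,[105,215]);ds=u(672,160,4.4,[290,180]);print("doweltop",tri(T,dt,S,ds))
ht=u(118,139,5,[105,215]);hs=u(666,190,4.4,[290,180]);print("dhole",onz(T,ht,82),onz(S,hs,82))
for q in[(62,38),(745,95),(722,290),(35,232)]: print("tier",onz(T,u(*q,5,[105,215]),82))
a=u(173,255,4,[160,200]);print("collar",onz(S,a,53)); a=u(587,265,5,[210,130]);print(onz(T,a,55))
m=R.from_quat(sense()["eef_rot"]).as_matrix();print(m.round(3),np.degrees(np.arctan2(m[1,2],m[0,2])))
E
```

```text
ring [531.12820703 -24.09633923  82.        ] [532.11435118 -21.12733729  82.        ] [530.98250384 -22.59991026  80.81388947]
doweltop [542.20413927 197.77136572  95.87769647]
dhole [543.26508105 195.48335077  82.        ] [543.81670369 199.32333489  82.        ]
tier [584.04042372 222.62951194  82.        ]
tier [568.24898835 -58.57995012  82.        ]
tier [489.62325061 -52.56422182  82.        ]
tier [504.88930537 225.27405508  82.        ]
collar [ 692.56316456 -206.68558225   53.        ]
[ 686.34311721 -210.17018559   55.        ]
[[-0.     0.93   0.368]
 [ 0.001  0.368 -0.93 ]
 [-1.     0.    -0.001]] -68.40955693792593
```

>>> {"name": "carry_out", "arguments": {
  "delta_pos": [
    [2,1.4,0],
    [6,4.1,-0.2],
    [10,6.8,-0.5],
    [14,9.5,-0.8],
    [18,12.2,-1],
    [22,15,-1.3],
    [26,17.7,-1.5],
    [30,20.4,-1.8],
    [34,23.1,-2],
    [38,25.9,-2.2]
  ],
  "turn": [
    [0,0,0],
    [0,0,0],
    [0,0,0],
    [0,0,0],
    [0,0,0],
    [0,0,0],
    [0,0,0],
    [0,0,-0.01],
    [0,0,-0.02],
    [0,0,-0.025]
  ],
  "grip": -1
}}

```text
clock: 1.15
position: [592.8, -273.9, 279.5]
eef_rot: [0.405, 0.58, -0.405, 0.579]
force: [-0.6, -1.2, 0.8]
opening: 91.4
```

>>> {"name": "carry_out", "arguments": {
  "delta_pos": [
    [4,2.7,-1],
    [7,4.7,-2],
    [9,6.1,-3],
    [9.6,6.5,-3],
    [9.6,6.5,-3],
    [9.6,6.5,-3]
  ],
  "turn": [
    [0,0,0],
    [0,0,0],
    [0,0,0],
    [0,0,0],
    [0,0,0],
    [0,0,0]
  ]
}}

```text
clock: 1.75
position: [688.3, -209.9, 250.2]
eef_rot: [0.405, 0.58, -0.405, 0.579]
force: [0.2, 0.7, -0.1]
opening: 91.9
```

```bash
cat > snap.py <<'E'
import sys,cv2,numpy as np
from bench import sense,capture
tag=sys.argv[1]
for n in sys.argv[2:]:
    c=capture(n);np.savez(f"{n}{tag}.npz",**c);cv2.imwrite(f"pics/{n}{tag}.png",c["image"][:,:,::-1])
s=sense();print({k:np.round(s[k],3) for k in("clock","position","eef_rot","force","torque","opening")})
E
python3 snap.py 1 wrist
```

```text
{'clock': np.float64(1.8), 'position': array([ 688.154, -210.195,  250.405]), 'eef_rot': array([ 0.406,  0.58 , -0.405,  0.579]), 'force': array([ 0.137,  0.127, -0.515]), 'torque': array([ 0.03 , -0.013,  0.03 ]), 'opening': np.float64(91.541)}
```

View pics/wrist1.png

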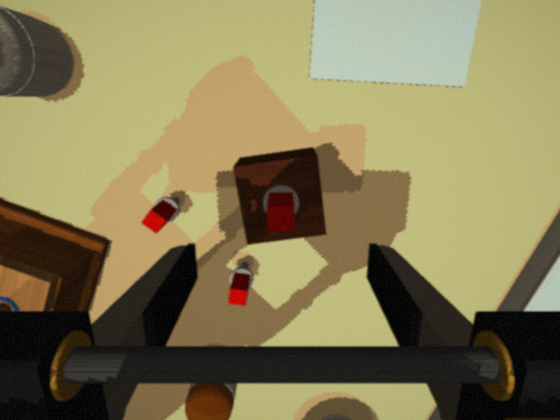

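The wrist view shows the pin centred between the fingers. Its handle is at about (281,212), square to the jaws, and the collar is at (281,203).

```bash
python3 - <<'E'
from h import *
W=dict(np.load("wrist1.npz"));im=W["image"]
x0,y0,x1,y1=255,175,310,245
cv2.imwrite("pics/w1z.png",cv2.resize(im[y0:y1,x0:x1,::-1],None,fx=8,fy=8,interpolation=cv2.INTER_CUBIC))
h=cv2.cvtColor(im,cv2.COLOR_RGB2HSV);m=((h[...,0]<8)|(h[...,0]>172))&(h[...,1]>180)&(h[...,2]>150)
m[:175]=0;m[245:]=0;m[:,:255]=0;m[:,310:]=0
p=np.argwhere(m)[:,::-1].astype(np.float32);print(p.min(0),p.max(0),p.mean(0))
P=np.float32([onz(W,q,95)[:2] for q in p]);print(cv2.minAreaRect(P))
E
```

```text
Traceback (most recent call last):
ValueError: zero-size array to reduction operation minimum which has no identity
```

View pics/w1z.png

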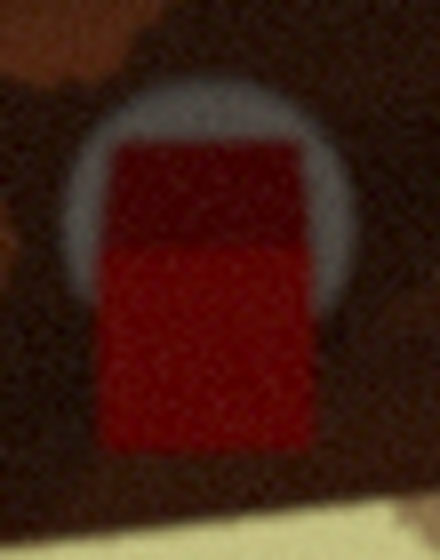

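```bash
python3 - <<'E'
from h import *
W=dict(np.load("wrist1.npz"))
u=lambda x,y:(np.array([x,y])+.5)/8-.5+[255,175]
print(onz(W,u(207,346),95), onz(W,u(208,210),55))
for q in[(97,242),(315,242),(317,453),(98,455)]: print(onz(W,u(*q),95).round(1))
E
```

```text
[ 689.63087138 -208.13367215   95.        ] [ 690.63343238 -207.63510577   55.        ]
[ 695.5 -195.6   95. ]
[ 702.1 -213.8   95. ]
[ 683.4 -221.1   95. ]
[ 676.3 -202.4   95. ]
```

>>> {"name": "carry_out", "arguments": {
  "delta_pos": [
    [0.13,0.16,-1],
    [0.13,0.16,-3.5],
    [0.13,0.16,-6],
    [0.13,0.16,-8],
    [0.13,0.16,-9.3],
    [0.13,0.16,-10.1],
    [0.13,0.16,-10.3],
    [0.13,0.16,-10.3]
  ],
  "turn": [
    [0,0,0],
    [0,0,0],
    [0,0,0],
    [0,0,0],
    [0,0,0],
    [0,0,0],
    [0,0,0],
    [0,0,0]
  ]
}}

```text
clock: 2.6
position: [689.7, -208.9, 148.1]
eef_rot: [0.406, 0.579, -0.405, 0.58]
force: [0.8, -0.8, -0.4]
opening: 91.8
```

>>> {"name": "carry_out", "arguments": {
  "delta_pos": [
    [0,0,0],
    [0,0,0],
    [0,0,0],
    [0,0,0],
    [0,0,0],
    [0,0,0],
    [0,0,0],
    [0,0,0]
  ],
  "turn": [
    [0,0,0],
    [0,0,0],
    [0,0,0],
    [0,0,0],
    [0,0,0],
    [0,0,0],
    [0,0,0],
    [0,0,0]
  ],
  "grip": 1,
  "force": 20
}}

```text
clock: 3.4
position: [689.7, -208.9, 148.0]
eef_rot: [0.406, 0.579, -0.405, 0.58]
force: [0.5, 0.1, -0.2]
opening: 29.6
```

>>> {"name": "carry_out", "arguments": {
  "delta_pos": [
    [0,0,0],
    [0,0,0],
    [0,0,0],
    [0,0,0]
  ],
  "turn": [
    [0,0,0],
    [0,0,0],
    [0,0,0],
    [0,0,0]
  ],
  "force": 30
}}

```text
clock: 3.8
position: [689.7, -208.9, 148.0]
eef_rot: [0.406, 0.579, -0.405, 0.58]
force: [-0.3, 0.5, -0.6]
opening: 19.7
```

```bash
python3 - <<'E'
from h import *
T=dict(np.load("top0.npz"));S=dict(np.load("scene0.npz"))
print(onz(T,(215,157),100),onz(S,(340,277),100),onz(T,(332,288),100))
E
```

```text
[722.82913895  26.16853084 100.        ] [728.16171461  32.86538929 100.        ] [ 464.33410063 -216.16103556  100.        ]
```

>>> {"name": "carry_out", "arguments": {
  "delta_pos": [
    [0,0,0.3],
    [0,0,1.2],
    [0,0,2.5],
    [0,0,4],
    [0,0,6],
    [0,0,8],
    [0,0,9.5],
    [0,0,10],
    [0,0,10]
  ],
  "turn": [
    [0,0,0],
    [0,0,0],
    [0,0,0],
    [0,0,0],
    [0,0,0],
    [0,0,0],
    [0,0,0],
    [0,0,0],
    [0,0,0]
  ]
}}

```text
clock: 4.7
position: [690.1, -209.1, 249.4]
eef_rot: [0.406, 0.578, -0.405, 0.58]
force: [0.5, -0.3, -0.6]
opening: 19.6
```

>>> {"name": "carry_out", "arguments": {
  "delta_pos": [
    [-1.5,1.8,0],
    [-4.2,5,0],
    [-7,8.2,0],
    [-9.7,11.4,0],
    [-12.4,14.5,0],
    [-14.6,17.1,0],
    [-15.6,18.3,0],
    [-15.9,18.6,0],
    [-15.9,18.6,0],
    [-15.9,18.6,0]
  ],
  "turn": [
    [0,0,0],
    [0,0,0],
    [0,0,0],
    [0,0,0],
    [0,0,0],
    [0,0,0],
    [0,0,0],
    [0,0,0],
    [0,0,0],
    [0,0,0]
  ]
}}

```text
clock: 5.7
position: [531.9, -24.1, 249.5]
eef_rot: [0.406, 0.578, -0.405, 0.58]
force: [0.6, 0.6, -0.6]
opening: 20.0
```

```bash
python3 snap.py 2 wrist scene top
```

```text
{'clock': np.float64(5.85), 'position': array([531.698, -23.962, 249.386]), 'eef_rot': array([ 0.406,  0.578, -0.405,  0.58 ]), 'force': array([-0.46 , -0.857, -1.107]), 'torque': array([-0.028, -0.048,  0.024]), 'opening': np.float64(20.107)}
```

View pics/wrist2.png

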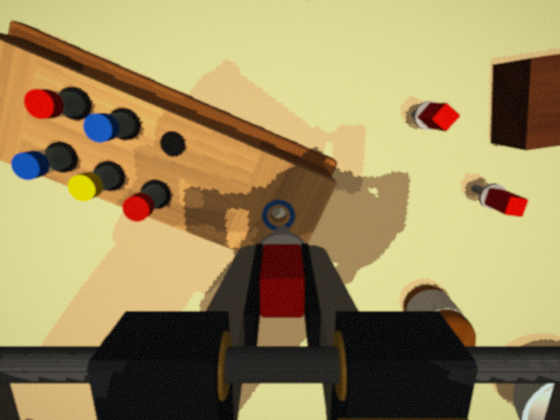

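View pics/scene2.png

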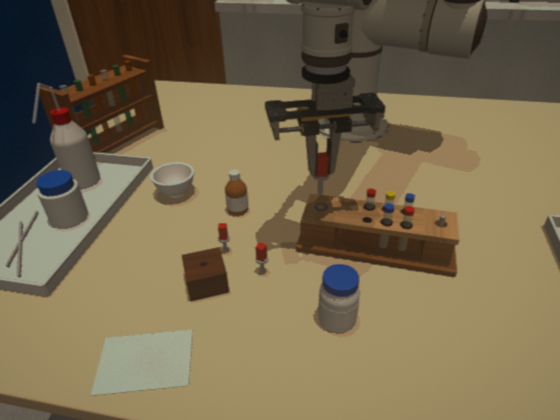

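```bash
python3 - <<'E'
from h import *
W=dict(np.load("wrist2.npz"));S=dict(np.load("scene2.npz"))
cv2.imwrite("pics/w2z.png",cv2.resize(W["image"][190:260,245:325,::-1],None,fx=8,fy=8,interpolation=cv2.INTER_CUBIC))
cv2.imwrite("pics/s2z.png",cv2.resize(S["image"][140:220,290:360,::-1],None,fx=7,fy=7,interpolation=cv2.INTER_CUBIC))
p=[531.7,-24,113.4]
for c in(W,S): print(proj(c,p),proj(c,[531.7,-24,82]),proj(c,[531.7,-24,151.4]))
E
```

```text
[281.27538475 230.58092987] [281.28895917 215.69328588] [281.25340957 254.68205329]
[319.7212453  192.91043489] [319.1751809  206.26492323] [320.41744202 175.88432748]
```

View pics/w2z.png

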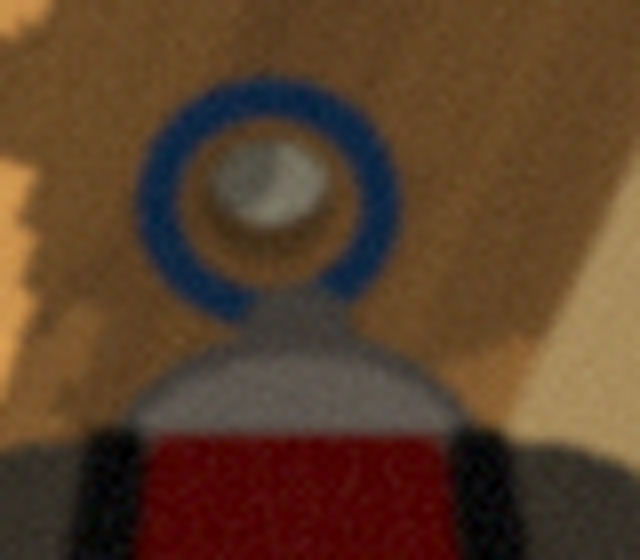

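View pics/s2z.png

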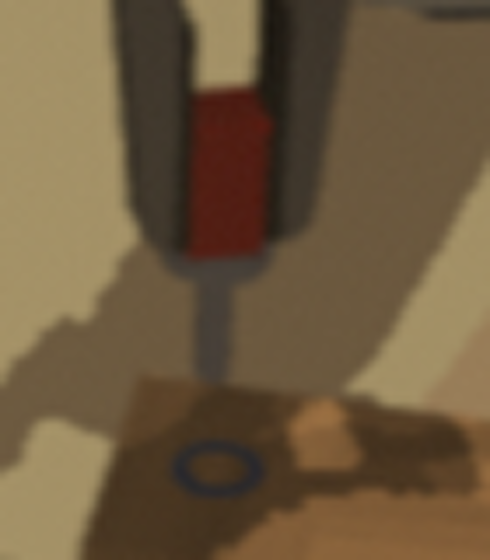

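```bash
python3 - <<'E'
from h import *
W=dict(np.load("wrist2.npz"));S=dict(np.load("scene2.npz"))
print(onz(W,(278.1,214.6),82),onz(S,(320.7,206.5),82),tri(W,(278.1,214.6),S,(320.7,206.5)))
# pin axis at z=113.4 plane from views
print(onz(S,(319.6,193.6),113.4), onz(W,(281.8,0.5+190+290/8),113.4))
m=R.from_quat([0.406,0.578,-0.405,0.58]).as_matrix();print(m.round(3))
E
```

```text
[531.69539836 -21.43838902  82.        ] [531.94983862 -21.02555847  82.        ] [531.62208988 -21.25988965  81.76664128]
[533.95780918 -23.9371844  113.4       ] [534.38676574 -23.39639999 113.4       ]
[[ 0.003  0.94   0.342]
 [-0.     0.342 -0.94 ]
 [-1.     0.003  0.002]]
```

>>> {"name": "carry_out", "arguments": {
  "delta_pos": [
    [0.1,0.28,-0.5],
    [0.1,0.28,-1.3],
    [0.1,0.28,-2.1],
    [0.1,0.28,-2.6],
    [0.1,0.28,-2.7],
    [0.1,0.28,-2.7]
  ],
  "turn": [
    [0,0,0],
    [0,0,0],
    [0,0,0],
    [0,0,0],
    [0,0,0],
    [0,0,0]
  ]
}}

```text
clock: 6.45
position: [532.5, -21.1, 222.1]
eef_rot: [0.406, 0.578, -0.405, 0.58]
force: [0.5, 0.3, -0.6]
opening: 20.0
```

```bash
python3 snap.py 3 wrist scene; python3 - <<'E'
from h import *
W=dict(np.load("wrist3.npz"));S=dict(np.load("scene3.npz"))
a=cv2.resize(W["image"][190:260,245:325,::-1],None,fx=6,fy=6,interpolation=cv2.INTER_CUBIC)
b=cv2.resize(S["image"][160:220,300:345,::-1],None,fx=7,fy=7,interpolation=cv2.INTER_CUBIC)
cv2.imwrite("pics/z3.png",np.hstack([a,b[:420]]))
E
```

```text
{'clock': np.float64(6.55), 'position': array([532.878, -21.18 , 222.694]), 'eef_rot': array([ 0.406,  0.578, -0.405,  0.58 ]), 'force': array([-0.112,  0.31 , -1.181]), 'torque': array([ 0.015, -0.067, -0.006]), 'opening': np.float64(19.458)}
```

View pics/z3.png

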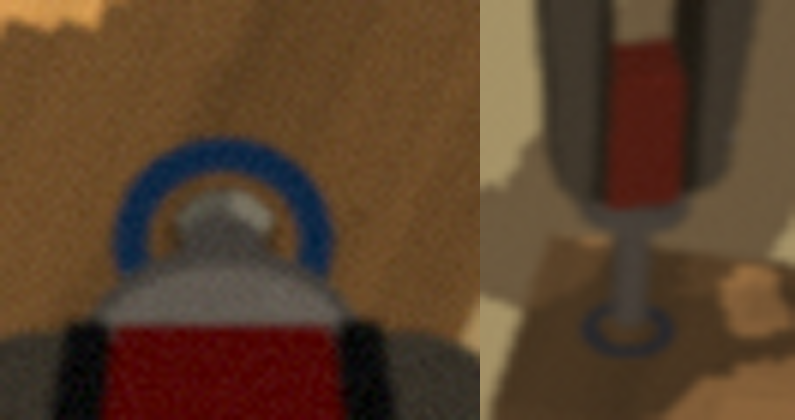

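>>> {"name": "carry_out", "arguments": {
  "delta_pos": [
    [0.03,0,-0.15],
    [0.03,0,-0.3],
    [0.03,0,-0.4],
    [0.03,0,-0.5],
    [0.03,0,-0.6],
    [0.03,0,-0.7],
    [0.03,0,-0.7]
  ],
  "turn": [
    [0,0,0],
    [0,0,0],
    [0,0,0],
    [0,0,0],
    [0,0,0],
    [0,0,0],
    [0,0,0]
  ]
}}

```text
clock: 7.25
position: [533.1, -21.2, 215.5]
eef_rot: [0.406, 0.578, -0.405, 0.58]
force: [-0.3, -0.3, -0.9]
opening: 19.9
```

>>> {"name": "carry_out", "arguments": {
  "delta_pos": [
    [0,0,-0.15],
    [0,0,-0.3],
    [0,0,-0.45],
    [0,0,-0.6],
    [0,0,-0.75],
    [0,0,-0.8],
    [0,0,-0.8]
  ],
  "turn": [
    [0,0,0],
    [0,0,0],
    [0,0,0],
    [0,0,0],
    [0,0,0],
    [0,0,0],
    [0,0,0]
  ]
}}

```text
clock: 7.95
position: [533.0, -21.2, 207.4]
eef_rot: [0.406, 0.578, -0.405, 0.58]
force: [-0.0, 0.6, -1.1]
opening: 20.3
```

Tip at about 71.4. Now I feel for the bush top in small steps.

>>> {"name": "carry_out", "arguments": {
  "delta_pos": [
    [0,0,-0.05],
    [0,0,-0.1],
    [0,0,-0.15],
    [0,0,-0.2],
    [0,0,-0.2]
  ],
  "turn": [
    [0,0,0],
    [0,0,0],
    [0,0,0],
    [0,0,0],
    [0,0,0]
  ]
}}

```text
clock: 8.45
position: [533.0, -21.1, 205.3]
eef_rot: [0.406, 0.578, -0.405, 0.58]
force: [-1.0, 0.5, -0.5]
opening: 20.1
```

>>> {"name": "carry_out", "arguments": {
  "delta_pos": [
    [0,0,-0.04],
    [0,0,-0.08],
    [0,0,-0.12],
    [0,0,-0.12]
  ],
  "turn": [
    [0,0,0],
    [0,0,0],
    [0,0,0],
    [0,0,0]
  ]
}}

```text
clock: 8.85
position: [533.2, -21.2, 204.8]
eef_rot: [0.406, 0.578, -0.405, 0.58]
force: [-1.8, -0.5, 4.9]
opening: 19.8
```

```bash
python3 - <<'E'
from h import *
T=dict(np.load("top0.npz"));S=dict(np.load("scene0.npz"))
u=lambda x,y,k,o:(np.array([x,y])+.5)/k-.5+o
for q in[(75,262),(752,320),(775,97)]: print("top",onz(T,u(*q,5,[105,215]),15).round(1))
for q in[(28,288),(733,395)]: print("scene",onz(S,u(*q,4.4,[290,180]),15).round(1))
W=dict(np.load("wrist2.npz"));cv2.imwrite("pics/w2r.png",cv2.resize(W["image"][0:270,0:360,::-1],None,fx=2.2,fy=2.2,interpolation=cv2.INTER_CUBIC))
cv2.imwrite("pics/rz3.png",cv2.resize(S["image"][195:275,290,][None] if 0 else S["image"][195:275,290:470,::-1],None,fx=4.4,fy=4.4,interpolation=cv2.INTER_CUBIC))
E
```

```text
top [495.1 235.9  15. ]
top [478.6 -60.3  15. ]
top [575.9 -66.6  15. ]
scene [575.7 -61.6  15. ]
scene [589.7 235.   15. ]
```

View pics/w2r.png

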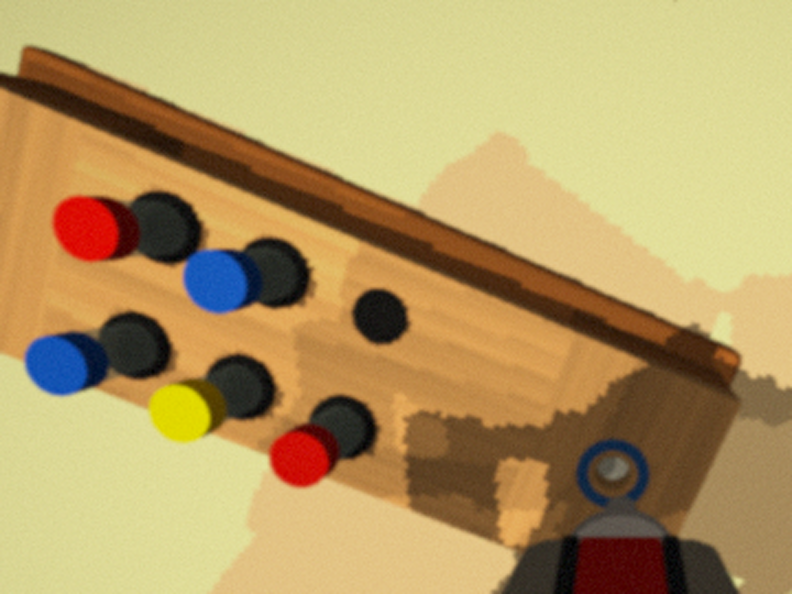

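View pics/rz3.png

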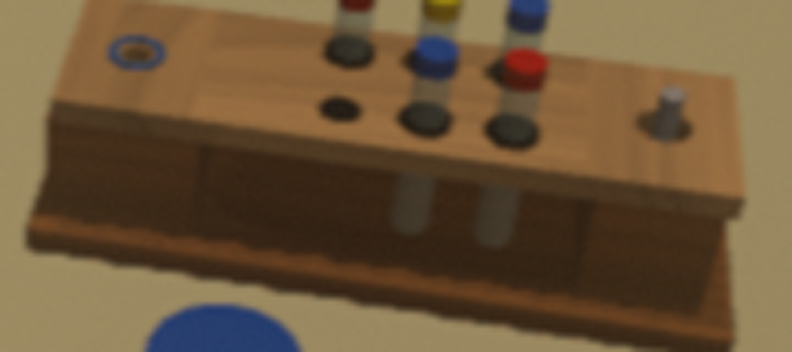

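>>> {"name": "carry_out", "arguments": {
  "delta_pos": [
    [0.0,0.0,-0.1],
    [0.09,-0.04,-0.1],
    [0.13,0.07,-0.1],
    [0.13,0.19,-0.1],
    [0.09,0.3,-0.1],
    [0.09,0.3,-0.1]
  ],
  "turn": [
    [0,0,0],
    [0,0,0],
    [0,0,0],
    [0,0,0],
    [0,0,0],
    [0,0,0]
  ],
  "force": 50
}}

```text
clock: 9.45
position: [534.7, -19.0, 204.8]
eef_rot: [0.406, 0.577, -0.405, 0.581]
force: [-1.4, -3.5, 5.7]
opening: 19.8
```

>>> {"name": "carry_out", "arguments": {
  "delta_pos": [
    [-0.07,0.1,-0.1],
    [-0.15,0.19,-0.1],
    [-0.25,0.25,-0.1],
    [-0.37,0.28,-0.1],
    [-0.49,0.26,-0.1],
    [-0.49,0.26,-0.1]
  ],
  "turn": [
    [0,0,0],
    [0,0,0],
    [0,0,0],
    [0,0,0],
    [0,0,0],
    [0,0,0]
  ]
}}

```text
clock: 10.05
position: [529.2, -16.0, 203.0]
eef_rot: [0.406, 0.578, -0.405, 0.581]
force: [2.0, -1.3, 0.8]
opening: 19.5
```

```bash
python3 -c "
from bench import sense
s=sense();print(s['position'],s['force'],s['torque'])"
```

```text
[529.20857201 -16.03290727 202.99130688] [ 1.98331083 -1.26054458  0.75611909] [-0.18952677 -0.42735096 -0.02605404]
```

>>> {"name": "carry_out", "arguments": {
  "delta_pos": [
    [0.03,-0.02,-0.05],
    [0.03,-0.02,-0.1],
    [0.03,-0.02,-0.15],
    [0.03,-0.02,-0.15]
  ],
  "turn": [
    [0,0,0],
    [0,0,0],
    [0,0,0],
    [0,0,0]
  ]
}}

```text
clock: 10.45
position: [529.3, -16.1, 201.1]
eef_rot: [0.406, 0.578, -0.406, 0.581]
force: [2.6, -0.0, -0.4]
opening: 19.5
```

The tip has dropped into the bush. I lower it gently from here.

>>> {"name": "carry_out", "arguments": {
  "delta_pos": [
    [0.02,0,-0.1],
    [0.02,0,-0.2],
    [0.02,0,-0.3],
    [0.02,0,-0.4],
    [0.02,0,-0.5],
    [0.02,0,-0.5]
  ],
  "turn": [
    [0,0,0],
    [0,0,0],
    [0,0,0],
    [0,0,0],
    [0,0,0],
    [0,0,0]
  ]
}}

```text
clock: 11.05
position: [529.4, -16.1, 195.9]
eef_rot: [0.406, 0.578, -0.406, 0.58]
force: [2.4, -0.4, -1.1]
opening: 19.7
```

>>> {"name": "carry_out", "arguments": {
  "delta_pos": [
    [0.03,0,-0.1],
    [0.03,0,-0.2],
    [0.03,0,-0.3],
    [0.03,0,-0.4],
    [0.03,0,-0.4]
  ],
  "turn": [
    [0,0,0],
    [0,0,0],
    [0,0,0],
    [0,0,0],
    [0,0,0]
  ]
}}

```text
clock: 11.55
position: [529.6, -16.1, 191.6]
eef_rot: [0.406, 0.578, -0.406, 0.58]
force: [1.3, -1.5, -0.7]
opening: 19.8
```

```bash
python3 snap.py 4 wrist scene; python3 - <<'E'
from h import *
W=dict(np.load("wrist4.npz"));S=dict(np.load("scene4.npz"))
a=cv2.resize(W["image"][190:260,245:325,::-1],None,fx=6,fy=6,interpolation=cv2.INTER_CUBIC)
b=cv2.resize(S["image"][160:220,300:345,::-1],None,fx=7,fy=7,interpolation=cv2.INTER_CUBIC)
cv2.imwrite("pics/z4.png",np.hstack([a,b[:420]]))
E
```

```text
{'clock': np.float64(11.65), 'position': array([529.624, -16.109, 191.658]), 'eef_rot': array([ 0.406,  0.578, -0.406,  0.58 ]), 'force': array([ 1.571, -0.587, -1.099]), 'torque': array([-0.177, -0.318,  0.051]), 'opening': np.float64(19.801)}
```

View pics/z4.png

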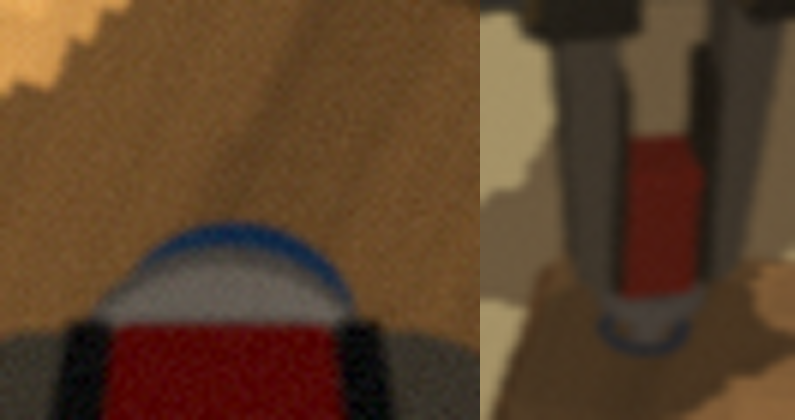

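The pin is centred in the blue ring and the collar is about 11 mm above the tier. Now past the catch.

>>> {"name": "carry_out", "arguments": {
  "delta_pos": [
    [0.01,0,-0.1],
    [0.01,0,-0.2],
    [0.01,0,-0.3],
    [0.01,0,-0.4],
    [0.01,0,-0.5],
    [0.01,0,-0.5]
  ],
  "turn": [
    [0,0,0],
    [0,0,0],
    [0,0,0],
    [0,0,0],
    [0,0,0],
    [0,0,0]
  ]
}}

```text
clock: 12.25
position: [529.7, -16.5, 186.6]
eef_rot: [0.405, 0.578, -0.406, 0.581]
force: [1.7, -3.4, -0.8]
opening: 19.7
```

>>> {"name": "carry_out", "arguments": {
  "delta_pos": [
    [0,0.02,-0.1],
    [0,0.02,-0.2],
    [0,0.02,-0.3],
    [0,0.02,-0.4],
    [0,0.02,-0.4]
  ],
  "turn": [
    [0,0,0],
    [0,0,0],
    [0,0,0],
    [0,0,0],
    [0,0,0]
  ]
}}

```text
clock: 12.75
position: [529.6, -16.4, 182.2]
eef_rot: [0.405, 0.578, -0.406, 0.581]
force: [0.3, -3.4, -1.1]
opening: 19.6
```

>>> {"name": "carry_out", "arguments": {
  "delta_pos": [
    [0,0.03,-0.06],
    [0,0.03,-0.12],
    [0,0.03,-0.18],
    [0,0.03,-0.24],
    [0,0.03,-0.24]
  ],
  "turn": [
    [0,0,0],
    [0,0,0],
    [0,0,0],
    [0,0,0],
    [0,0,0]
  ]
}}

```text
clock: 13.25
position: [529.7, -16.1, 180.0]
eef_rot: [0.405, 0.578, -0.406, 0.581]
force: [0.4, -4.0, 2.1]
opening: 19.4
```

```bash
python3 snap.py 5 wrist scene; python3 - <<'E'
from h import *
W=dict(np.load("wrist5.npz"));S=dict(np.load("scene5.npz"))
a=cv2.resize(W["image"][190:260,245:325,::-1],None,fx=6,fy=6,interpolation=cv2.INTER_CUBIC)
b=cv2.resize(S["image"][160:220,300:345,::-1],None,fx=7,fy=7,interpolation=cv2.INTER_CUBIC)
cv2.imwrite("pics/z5.png",np.hstack([a,b[:420]]))
E
```

```text
{'clock': np.float64(13.35), 'position': array([529.673, -16.121, 179.974]), 'eef_rot': array([ 0.405,  0.578, -0.406,  0.581]), 'force': array([ 0.159, -4.194,  1.86 ]), 'torque': array([-0.875,  0.123, -0.001]), 'opening': np.float64(20.174)}
```

View pics/z5.png

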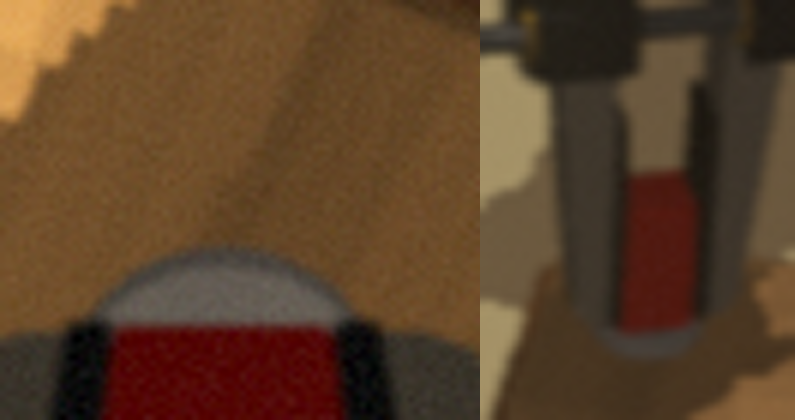

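>>> {"name": "carry_out", "arguments": {
  "delta_pos": [
    [0,-0.03,-0.04],
    [0,-0.05,-0.08],
    [0,-0.05,-0.12],
    [0,-0.05,-0.12]
  ],
  "turn": [
    [0,0,0],
    [0,0,0],
    [0,0,0],
    [0,0,0]
  ]
}}

```text
clock: 13.75
position: [529.8, -16.3, 179.9]
eef_rot: [0.405, 0.578, -0.406, 0.58]
force: [-4.6, -1.6, 11.0]
opening: 19.6
```

>>> {"name": "carry_out", "arguments": {
  "delta_pos": [
    [0.03,-0.02,-0.1],
    [0.03,-0.02,-0.2],
    [0.03,-0.02,-0.22],
    [0.03,-0.02,-0.22]
  ],
  "turn": [
    [0,0,0],
    [0,0,0],
    [0,0,0],
    [0,0,0]
  ]
}}

```text
clock: 14.15
position: [530.0, -16.3, 179.9]
eef_rot: [0.405, 0.579, -0.406, 0.58]
force: [-8.6, -1.4, 17.9]
opening: 19.5
```

```bash
python3 snap.py 6 wrist scene; python3 - <<'E'
from h import *
W=dict(np.load("wrist6.npz"));S=dict(np.load("scene6.npz"))
a=cv2.resize(W["image"][190:260,245:325,::-1],None,fx=6,fy=6,interpolation=cv2.INTER_CUBIC)
b=cv2.resize(S["image"][160:220,300:345,::-1],None,fx=7,fy=7,interpolation=cv2.INTER_CUBIC)
cv2.imwrite("pics/z6.png",np.hstack([a,b[:420]]))
E
```

```text
{'clock': np.float64(14.25), 'position': array([529.999, -16.252, 179.878]), 'eef_rot': array([ 0.405,  0.579, -0.406,  0.58 ]), 'force': array([-7.408, -1.279, 18.295]), 'torque': array([-0.393,  1.627,  0.009]), 'opening': np.float64(19.724)}
```

View pics/z6.png

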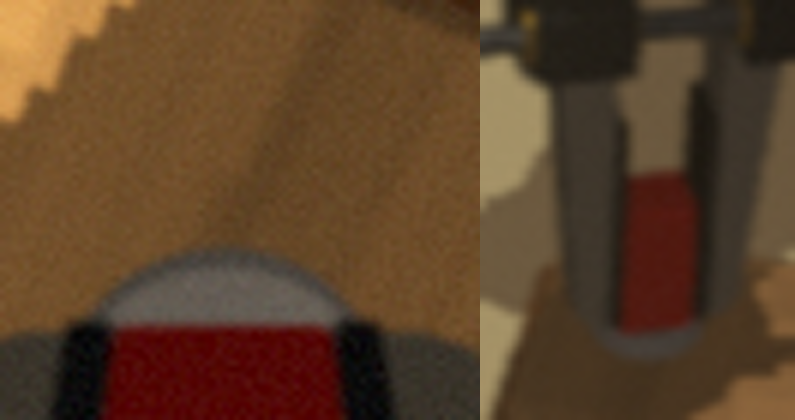

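The stop is firm at TCP z = 179.9 with 18 N, which is the home height. I relax the push and let go.

>>> {"name": "carry_out", "arguments": {
  "delta_pos": [
    [0,0,0],
    [-0.03,0,0],
    [-0.03,0,0]
  ],
  "turn": [
    [0,0,0],
    [0,0,0],
    [0,0,0]
  ]
}}

```text
clock: 14.55
position: [529.8, -16.3, 179.9]
eef_rot: [0.405, 0.579, -0.406, 0.58]
force: [-0.9, -2.6, 4.3]
opening: 19.8
```

>>> {"name": "carry_out", "arguments": {
  "delta_pos": [
    [0,0,0],
    [0,0,0],
    [0,0,0],
    [0,0,0],
    [0,0,0],
    [0,0,0]
  ],
  "turn": [
    [0,0,0],
    [0,0,0],
    [0,0,0],
    [0,0,0],
    [0,0,0],
    [0,0,0]
  ],
  "grip": 0
}}

```text
clock: 15.15
position: [529.7, -16.2, 179.9]
eef_rot: [0.405, 0.579, -0.406, 0.58]
force: [0.5, 1.3, 0.0]
opening: 45.8
```

>>> {"name": "carry_out", "arguments": {
  "delta_pos": [
    [0,0,0.5],
    [0,0,1.5],
    [0,0,3],
    [0,0,5],
    [0,0,7.5],
    [0,0,10],
    [0,-3,11.5],
    [0,-7,12],
    [0,-10,12],
    [0,-10,12]
  ],
  "turn": [
    [0,0,0],
    [0,0,0],
    [0,0,0],
    [0,0,0],
    [0,0,0],
    [0,0,0],
    [0,0,0],
    [0,0,0],
    [0,0,0],
    [0,0,0]
  ]
}}

```text
clock: 16.15
position: [529.9, -119.3, 301.3]
eef_rot: [0.406, 0.577, -0.407, 0.58]
force: [0.6, 0.9, -0.0]
opening: 46.0
```

```bash
python3 snap.py 7 scene top wrist; python3 - <<'E'
from h import *
W=dict(np.load("wrist7.npz"));S=dict(np.load("scene7.npz"))
b=cv2.resize(S["image"][160:240,290:390,::-1],None,fx=7,fy=7,interpolation=cv2.INTER_CUBIC)
cv2.imwrite("pics/z7.png",b)
cv2.imwrite("pics/both7.png",np.hstack([cv2.resize(dict(np.load(f"{n}7.npz"))["image"],(400,300))[:,:,::-1] for n in("scene","wrist")]))
for z in(82,87,127): print(z,proj(S,[530,-16.5,z]))
E
```

```text
{'clock': np.float64(16.3), 'position': array([ 529.725, -115.72 ,  300.3  ]), 'eef_rot': array([ 0.405,  0.579, -0.406,  0.58 ]), 'force': array([1.073, 0.039, 1.192]), 'torque': array([0.002, 0.014, 0.016]), 'opening': np.float64(46.008)}
82 [323.17339625 206.13800832]
87 [323.27334319 204.05230214]
127 [324.10014302 186.79853156]
```

View pics/z7.png

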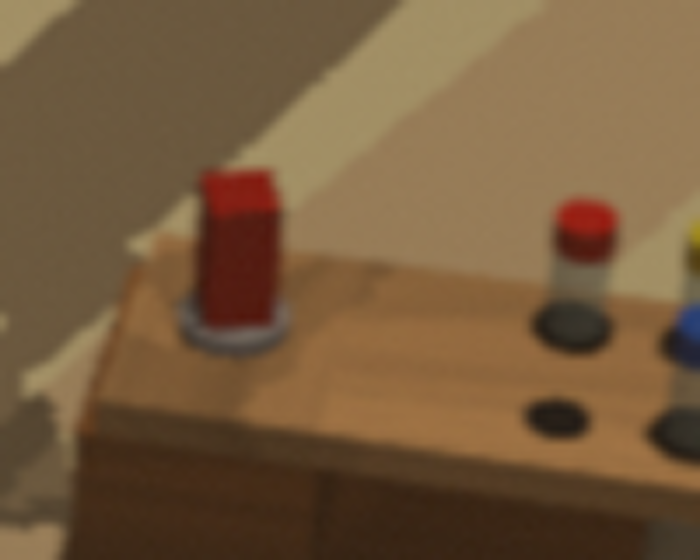

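View pics/both7.png

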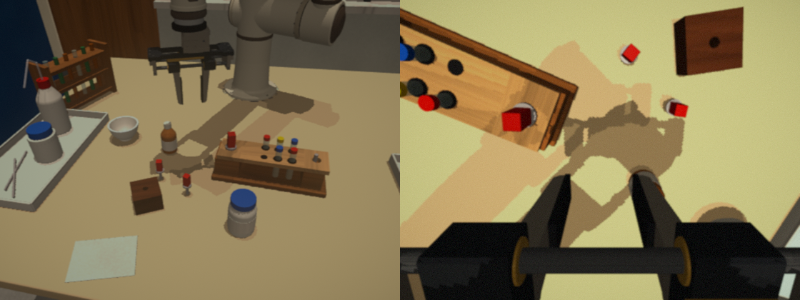

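```bash
python3 -c "
from bench import job_done
print(job_done())"
```

```text
the job is handed in; nothing more can be done
None
```

The pin is in the bush with its collar flush on the tier, the gripper has let go and is clear, and I handed the job in at about 16.3 s.

- **Search:** I gripped the correct pin (not the two smaller look-alikes), put it through the blue-ringed hole and touched the bush at about 5 N. I then dragged the tip round an arc until it dropped in. That was roughly 3.5 mm in −x and 5 mm in +y from where it first touched, and the tier came along with it.
- **Seating:** The pin stopped firmly at the home height (TCP z 179.9 mm against 180 expected). That held under 18 N, the highest vertical force I read; readings came only at the end of each move, so a brief peak in between would not show.
- **Final pictures:** After release the pin stands upright with its collar flat on the tier, and its handle top is where calculation puts it for a fully home pin. The bottle, jar and mortar look untouched, though I judged that by eye and did not measure them.

**What disagreed:** I could not pick out the catch's 3–10 N on the way down; the force stayed near zero until the last fraction of a millimetre. That the pin is past the catch rests on the seated height and the firm stop.

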